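# Fetch the parts basket out of the rinse tank with the hook rod

## Robot

A 7-joint arm with a two-finger parallel gripper is mounted at the origin on a cart in front of the work surface, level with it; the furniture and walls round the work are solid. World frame = base frame: x ahead of the robot, y to its left, z up, the work surface at z = 0. Lengths are in m, angles in rad, forces in N, time in s.
With the tool pointing down it reaches from about 0.425 to 0.875 m from the base axis. Payload 4.7 kg.
Tool frame: the origin (TCP) lies where the fingers leave the gripper's body, on its centre line; the fingertips stand 70 mm ahead of it and the grasp point (between the pads) lies 51 mm ahead of it; z points along the fingers, y is the line along which they close (so a half turn about z gives the same grasp; the last joint's range is limited). The gripper opens to 87 mm and grips with 3 to 60 N. Pads are 19 mm wide; open, the fingers measure 117 mm over their backs; the gripper's body (75 mm by 190 mm) begins 51 mm behind the grasp point.
Start: joints at [1.136, 0.321, -0.07, 1.45, 0.023, 1.371, -0.057], TCP at [0.282, -0.586, 0.292] pointing down, gripper open.
Joint ranges: [-2.86, 2.86], [-0.3, 2.09], [-1.38, 1.24], [0.06, 2.45], [-1.56, 4.7], [0.09, 2.05], [-2.69, 2.69]. Speed limits (rad/s): [2.57, 2.57, 3.14, 3.14, 3.14, 3.14, 3.14].

## Interface

Orientations are given as a rotation vector (axis times angle).
In Python, from bench import ctrl gives the robot as it stands.
- The arm moves only by the tool drive_tool, never from a script. Its argument "motion" is a list of rows, each a list of 3 entries, a list of its own where there are three numbers: the shift along the tool's x, y, z in cm, then the turn, a rotation vector about the tool's x, y, z in degrees, then the opening, from -1 (shut) to 1 (fully open). In form: [[[x, y, z], [ax, ay, az], claw], ...]. A call has 1 to 12 rows; each row shifts and turns the commanded pose from where the row before left it, along the tool's axes as they then stand; what a row does not reach is not made up. A row lasts 1/8 s, in which the tool goes at most 62.5 mm and 10.7 degrees, less where a joint would pass 70% of its speed; a pose out of reach is approached as far as the arm can. A call with a gripper value outside its range is refused whole. The fingers move at their own pace and stop on an object; "force" is the grip in N (left out, the last holds). Time passes only in rows, so rows that do not move let the fingers close. It gives the time, the measured TCP pose, the force, the opening and the grip force at its end, in the units of the state.
- ctrl.get_state(): the state, without advancing time (a new reading comes with each control period).
- ctrl.get_image(name): name is "scene" or "top" or "wrist"; returns the picture (420x560x3 uint8, red, green, blue); there is no depth.
- ctrl.calibration(name): a dict with "K" (3x3 intrinsics, pixels), "distortion" ([k1, k2, p1, p2, k3] as OpenCV has them; the pictures are not rectified), "origin" and "attitude" of the camera in the world; the wrist camera has in their place "tool_from_camera" (4x4, takes a point from camera to tool coordinates, whose origin is the TCP and whose axes are the flange's). Camera axes: x right, y up, looking along -z (the intrinsics and any distortion apply to the point x, -y, -z); pixel columns grow to the right and rows downward; lengths in m; the calibration is good to about 2 mm. A picture is of the moment at which its call begins: read the wrist's pose just before it. calibration takes no time and is no camera call.
- ctrl.close_job(): hands the job in; it is judged then, once.
The state is a dict: "time": time; "joint_positions": joint angles; "qd": joint speeds; "joint_torque": joint torques, N m; "position": TCP position; "tool_rot": TCP orientation; "ft_force": force on the tool from outside, world axes, zero at the start; "torque": the same for the moment, N m; "grip_width": opening from 0.0 (shut) to 1.0 (fully open); "grip_force": force on a finger pad.
Only numpy, scipy, OpenCV 4.12 (cv2) and the standard library are available. Lean on these libraries where they do the work, as an engineer would, in place of code of your own. Each camera call takes 0.05 s, during which the arm holds its last target. There are 200 camera calls.

## Task

Take the yellow-handled hook rod from its fork stand, feel for the hole in the basket's red lifting tab deep in the narrow rinse tank, and lift the basket out with the hook alone, pressing only lightly. Set it down gently, upright, on the middle part of the steel drip tray, then hang the rod back in its stand. Do not touch the basket with the gripper, and leave the other things on the bench where they are.

Things in the scene. Friction and masses are not known exactly. Their poses are not given: they have to be found in the camera images.
- hook_rod: Upright hook rod, 160 g, hanging by its collar in the fork. Origin in the middle of its yellow grip (24 x 24 mm, from 25 above to 31 mm below the origin); z up, x the way the hook nose points (at the start the stand's x). Black 30 x 30 mm collar from 31 to 37 mm below the origin, then an 8 mm steel shank down to the nose, 123 mm below the origin.
- hook_nose (a point): Where a hooked tab should lie: on the nose's centre line, 9 mm in +x from the shank axis, 123 mm below the rod's origin. Axes as the rod. The nose is a 5 mm wire: level for 14 mm from the shank axis, then rising 3.5 mm over 7 mm; its tip is 23.5 mm from the axis. In height it fills from 125.5 to 117 mm below the rod's origin.
- stand: Grey fixed fork stand. Origin on the bench under the hanging rod; z up, slot (14 mm wide) open to -x. Base plate 100 x 80 x 8 mm; a post stands behind the fork from x = 40 mm. To take the rod, raise it over 4 mm (6 to 12), then draw it along -x until its hook is clear of the prongs (55 mm); put it back the same way reversed.
- fork (a point): Centre of the fork's top face, 107 mm above the bench; the centre of the collar's underside rests here when the rod hangs. Axes as the stand. Two prongs, 46 mm wide overall, 8 mm thick, start at x = -24 mm; lips 4 mm high at x = -24 to -21 and x = 21 to 24 mm keep the collar from sliding out.
- tank: Fixed, empty steel rinse tank, open on top, 92 (x) x 84 (y) x 122 mm, walls 4 mm. Origin under its centre on the bench, z up; blue plate and brass plug on its -x face. On the middle of each y wall a white U-channel (24 mm wide, 8 mm deep, up to 72 mm height) guides a basket runner; a block (12 mm deep, up to 34 mm) on the +x wall holds a spring.
- tank_mouth (a point): Centre of the tank's mouth at rim height, 122 mm above the bench. Axes as the tank. The opening is 84 (x) x 76 (y) mm. The rod must not push the tank with more than 20 N.
- basket: Loose aluminium parts basket, 56 (x) x 52 (y) x 24 mm, about 250 g (200 to 320); a leaf spring drags on it by 2 to 8 N over the first 20 mm of lift. Origin at the centre of its underside. Runners at y = +-26 to 36 mm, x = +-5 mm, 8 to 60 mm above the origin, hang on stops in the tank's channels with 1 to 2 mm play, so it cannot tip; underside 10 mm above the bench, axes as the tank.
- tab_foot (a point): Basket's centre at its top edge, 24 mm above its origin. Here the red tab stands in the plane x = 0: 4 mm thick, 36 mm wide, hole 28 wide x 14 mm high, its upper edge 5 mm below the tab's top, solid below. The tab's top was left 21 to 55 mm above this point: NOT measured, feel for it or look. Friction (35 N) holds it. No more than 20 N from the rod on tab or basket.
- tray: Fixed steel drip tray 140 x 140 mm, 14 mm high, walls and floor 4 mm thick. Origin under its centre on the bench, z up.
- flux_bottle: White bottle with red tip, 36 mm wide, 94 mm high, a bystander. Origin at the centre of its underside.
- tape_roll: Black roll of tape, 67 mm wide, 19 mm high, lying flat, a bystander. Origin at the centre of its underside.
- multimeter: Orange multimeter 150 x 77 x 47 mm, a bystander. Origin at the centre of its underside.
Things that resemble listed ones, but are neither listed nor needed, are in the scene too. There is more than one size of the hook_rod; the one meant has the size given above. What is shaped like the stand but pink is not meant.

How it is judged:
By the outcome, as a careful person would: the job done as asked, in the order asked, and still so for the second after the job is handed in, with the robot touching nothing.
It also fails if it takes over 72 s, if anything falls off the work surface, if the arm or the gripper's body presses on something with over 40 N, if the wrist force passes 120 N, or if a joint passes its speed limit or range.

## Working session

There is one attempt and no reset: what is moved stays moved. The work goes in short steps, Python scripts to look and compute and a tool call to move; the robot and the scene stay as the last step left them, time stands still between calls to the robot, and variables do not carry over. Pictures are saved under pics/ and viewed, at most 10 in all, crops included, and the job is handed in when it is done.

Besides the shell and the picture viewer there is one more tool, called after "Call:" by a JSON object that holds its "method" and its "body", one argument or row to a line. drive_tool: Moves the arm, as the interface text tells. Its arguments: {"type":"object","properties":{"motion":{"type":"array","items":{"type":"array"}},"force":{"type":"number"}},"required":["motion"]}

```bash
mkdir -p pics; cat > h.py <<'E'
import numpy as np, cv2
from scipy.spatial.transform import Rotation as R
from bench import ctrl
def save(im,n): cv2.imwrite('pics/'+n,im[:,:,::-1])
def cam(name,st=None):
    c=ctrl.calibration(name);K=np.array(c['K']);d=np.array(c['distortion'],float)
    if 'origin' in c:
        o=np.array(c['origin']);a=np.array(c['attitude']);A=R.from_rotvec(a).as_matrix() if a.size==3 else (a.reshape(3,3) if a.size==9 else R.from_quat(a).as_matrix())
    else:
        T=np.array(c['tool_from_camera']);Rt=R.from_rotvec(st['tool_rot']).as_matrix()
        o=Rt@T[:3,3]+st['position'];A=Rt@T[:3,:3]
    return K,d,o,A
def ray(px,cm):
    K,d,o,A=cm
    u=cv2.undistortPoints(np.array([[px]],float),K,d)[0,0]
    return o,A@np.array([u[0],-u[1],-1])
def onz(px,z,cm):
    o,r=ray(px,cm);return o+r*(z-o[2])/r[2]
def proj(P,cm):
    K,d,o,A=cm
    p=(np.atleast_2d(P)-o)@A*[1,-1,-1]
    return cv2.projectPoints(p.reshape(-1,1,3),np.zeros(3),np.zeros(3),K,d)[0][:,0]
E
python3 - <<'E'
from h import *
for n in ['scene','top']:
    save(ctrl.get_image(n),n+'1.png'); c=ctrl.calibration(n); print(c)
print(ctrl.calibration('wrist')); print(ctrl.get_state())
E
```

```text
{'K': array([[476.68110175,   0.        , 278.27669562],
       [  0.        , 476.68110175, 212.146587  ],
       [  0.        ,   0.        ,   1.        ]]), 'distortion': array([-0.12073157,  0.        ,  0.        ,  0.        ,  0.        ]), 'origin': array([0.04396863, 0.39973177, 0.92105412]), 'attitude': array([ 0.37259186, -0.74243827, -2.06930423])}
{'K': array([[404.08749088,   0.        , 280.92202926],
       [  0.        , 404.08749088, 206.54363455],
       [  0.        ,   0.        ,   1.        ]]), 'distortion': array([-0.04116652,  0.        ,  0.        ,  0.        ,  0.        ]), 'origin': array([0.44846151, 0.00909695, 1.19129197]), 'attitude': array([ 0.10109138, -0.12014102, -1.58836823])}
{'K': array([[346.50047272,   0.        , 275.15448327],
       [  0.        , 346.50047272, 208.97099364],
       [  0.        ,   0.        ,   1.        ]]), 'distortion': array([0.00685797, 0.        , 0.        , 0.        , 0.        ]), 'tool_from_camera': array([[-9.95801514e-04,  9.55301794e-01,  2.95630665e-01,
         8.16392030e-02],
       [ 9.99998926e-01
[... 268 characters left out ...]
rray([ 1.13606196,  0.32174506, -0.07007109,  1.4515172 ,  0.02260457,
        1.37080866, -0.05690939]), 'qd': array([ 3.17296984e-05, -8.10783835e-04, -6.46696837e-04, -3.84013052e-03,
        5.66805129e-05, -2.07990442e-04, -4.43034259e-04]), 'joint_torque': array([ 2.54874822e-04, -4.92575455e+01, -4.05490408e-01, -3.13395989e+01,
       -6.39081490e-02,  3.95859755e-02,  7.40895030e-05]), 'position': array([ 0.28184063, -0.58531361,  0.29129113]), 'tool_rot': array([-3.06122866e+00, -6.98771593e-01,  7.44344354e-04]), 'ft_force': array([ 0.67685285,  0.36651045, -0.86589573]), 'torque': array([ 0.04400445, -0.01782561, -0.00546443]), 'grip_force': 0.0, 'grip_width': 0.9958536609703413}
```

View pics/scene1.png

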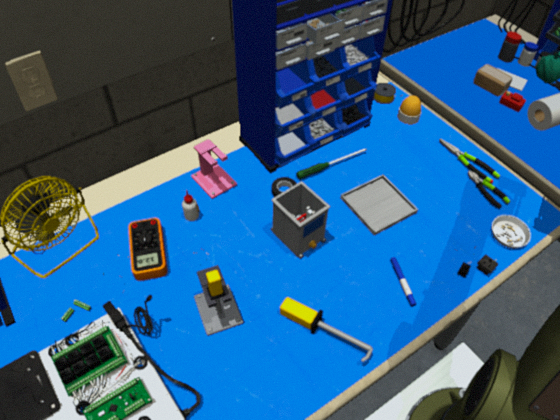

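View pics/top1.png

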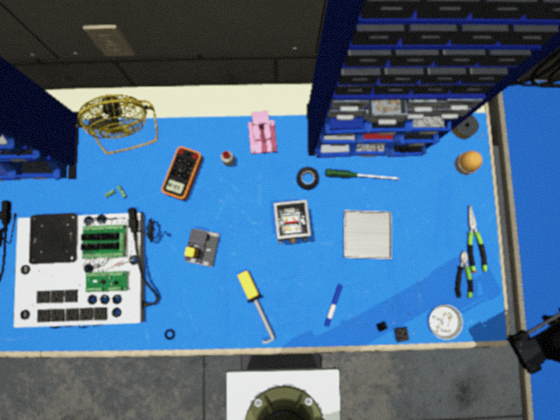

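The scene and top pictures show these candidates:
- **Rod:** upright yellow grip in the grey fork at scene (213,283) / top (191,252). The larger yellow rod lying at scene (320,325) / top (255,300) is the wrong size and not hanging.
- **Stand:** grey at scene (218,305). The pink one at scene (212,168) is a decoy.
- **Tank:** scene (300,218) / top (293,220).
- **Tray:** scene (380,205) / top (367,234).

I choose the upright rod and check it in close crops.

```bash
python3 - <<'E'
from h import *
a=cv2.imread('pics/scene1.png');b=cv2.imread('pics/top1.png')
z=lambda im,x,y,w,h:cv2.resize(im[y:y+h,x:x+w],(400,300),interpolation=cv2.INTER_CUBIC)
cv2.imwrite('pics/c1.png',np.vstack([np.hstack([z(a,170,250,100,75+15),z(a,260,170,100,90)]),np.hstack([z(b,170,220,64,48),z(b,260,190,64,60)])]))
ct=cam('top')
for p,zz in [((191,252),.193),((203,247),.008),((293,220),.122),((367,234),.014)]: print(p,onz(p,zz,ct))
E
```

```text
(191, 252) [0.48108936 0.21876103 0.193     ]
(203, 247) [0.50098508 0.22269377 0.008     ]
(293, 220) [ 0.56273114 -0.0368395   0.122     ]
(367, 234) [ 0.52866372 -0.25715566  0.014     ]
```

View pics/c1.png

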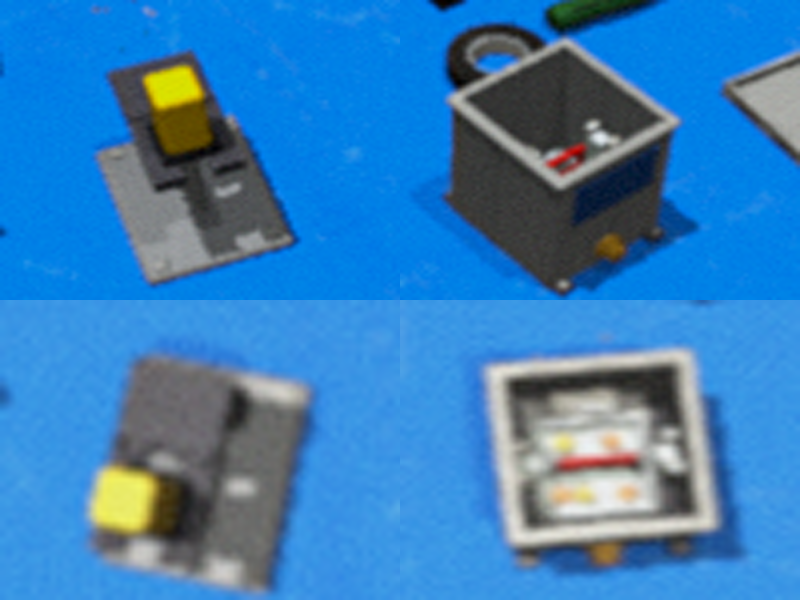

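The crops confirm the small rod hanging in the grey fork, with its post on the far side and the slot towards the robot. The tank's blue plate faces the robot, and the red tab is visible inside at top ≈(291,222). Next is the wrist view over the tank.

```bash
cat >> h.py <<'E'
def plan(P,yaw,n=None):
    """rows needed to reach P with tool down, tool x at world yaw (deg); shift in tool axes then turn"""
    s=ctrl.get_state();R0=R.from_rotvec(s['tool_rot']);d=np.array(P)-s['position']
    y=np.radians(yaw);Rt=np.array([[np.cos(y),np.sin(y),0],[np.sin(y),-np.cos(y),0],[0,0,-1]])
    rv=np.degrees((R0.inv()*R.from_matrix(Rt)).as_rotvec())
    X=R0.as_matrix()
    print('t',round(s['time'],2),'pos',s['position'].round(4),'yaw',np.degrees(np.arctan2(X[1,0],X[0,0])).round(2),'tilt',X[:2,2].round(4))
    print('shift cm, tool axes at start',(R0.inv().apply(d)*100).round(2),'turn',rv.round(2),'| shift in target axes',(Rt.T@d*100).round(2),'rows',np.linalg.norm(d)/.0625,'f',s['ft_force'].round(2))
E
python3 -c "
from h import *
plan([.54,-.04,.42],2)"
```

```text
t 0.1 pos [ 0.2818 -0.5853  0.2913] yaw 25.72 tilt [-0.0008  0.0015]
shift cm, tool axes at start [ 46.92 -37.95 -12.81] turn [-0.09  0.03 23.72] | shift in target axes [ 27.7  -53.6  -12.87] rows 9.870575828494694 f [ 0.68  0.37 -0.87]
```

Call:
{"method": "drive_tool", "body": {
  "motion": [
    [[0, 0, -4.3], [0, 0, 8], 1],
    [[0, 0, -4.3], [0, 0, 8], 1],
    [[0, 0, -4.3], [0, 0, 7.7], 1],
    [[2.5, -4.9, 0], [0, 0, 0], 1],
    [[2.5, -4.9, 0], [0, 0, 0], 1],
    [[2.5, -4.9, 0], [0, 0, 0], 1],
    [[2.5, -4.9, 0], [0, 0, 0], 1],
    [[2.5, -4.9, 0], [0, 0, 0], 1],
    [[2.5, -4.9, 0], [0, 0, 0], 1],
    [[2.5, -4.9, 0], [0, 0, 0], 1],
    [[2.5, -4.9, 0], [0, 0, 0], 1],
    [[2.5, -4.9, 0], [0, 0, 0], 1]
  ]
}}

```text
time: 1.6
position: [0.4917, -0.1353, 0.421]
tool_rot: [3.141, 0.055, -0.0]
ft_force: [0.9, 0.1, 0.2]
grip_width: 1.001
grip_force: 0.0
```

Call:
{"method": "drive_tool", "body": {
  "motion": [
    [[2.5, -4.9, 0], [0, 0, 0], 1],
    [[2.5, -4.9, 0], [0, 0, 0], 1],
    [[0, 0, 0], [0, 0, 0], 1],
    [[0, 0, 0], [0, 0, 0], 1]
  ]
}}

```text
time: 2.1
position: [0.5377, -0.0378, 0.4207]
tool_rot: [3.14, 0.055, -0.002]
ft_force: [0.4, -0.6, 0.2]
grip_width: 1.0
grip_force: 0.0
```

```bash
python3 - <<'E'
from h import *
import json
s=ctrl.get_state();plan([.47,.22,.35],-12)
im=ctrl.get_image('wrist');save(im,'w1.png')
np.save('w1.npy',np.r_[s['position'],s['tool_rot']])
E
```

```text
t 2.1 pos [ 0.5377 -0.0378  0.4207] yaw 2.01 tilt [-0.0011 -0.0006]
shift cm, tool axes at start [ -5.85 -26.01   7.07] turn [ 0.04  0.06 14.01] | shift in target axes [-11.98 -23.81   7.07] rows 4.412639793736476 f [ 0.36 -0.62  0.2 ]
```

View pics/w1.png

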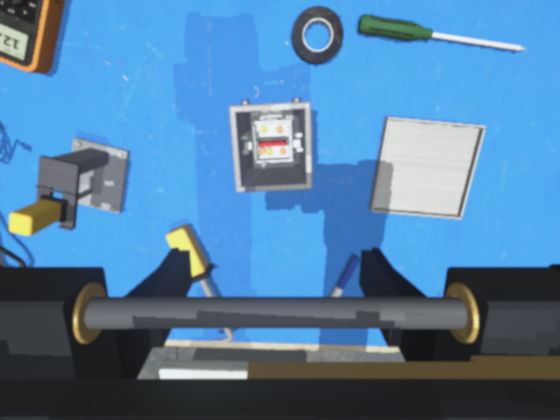

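The wrist view shows the tank rim with corners near (230,106), (308,101), (312,188) and (237,191), and the red tab at about (272,146). The stand is at left with the rod grip top at (20,222), and the tray is at right around (427,167). I'll zoom in for corners.

```bash
python3 - <<'E'
from h import *
a=cv2.imread('pics/w1.png')
z=lambda x,y,w,h:cv2.resize(a[y:y+h,x:x+w],(400,400),interpolation=cv2.INTER_CUBIC)
c=np.hstack([z(220,95,100,100),z(365,110,125,125)])
for i in range(0,800,40): cv2.putText(c,str(i//40%10),(i,8),0,.3,(255,255,255),1)
for j in range(0,400,40): cv2.putText(c,str(j//40),(0,j+4),0,.3,(255,255,255),1)
cv2.imwrite('pics/c2.png',c)
for n in ['scene1','top1','w1']:
    im=cv2.imread(f'pics/{n}.png').astype(int);m=((im[...,2]>120)&(im[...,1]<70)&(im[...,0]<80)).astype(np.uint8)
    k,l,st,ce=cv2.connectedComponentsWithStats(m)
    print(n,[(*st[i],*ce[i].round(1)) for i in range(1,k) if st[i][4]>5])
E
```

```text
scene1 [(np.int32(508), np.int32(31), np.int32(13), np.int32(8), np.int32(71), np.float64(513.7), np.float64(35.1)), (np.int32(312), np.int32(91), np.int32(22), np.int32(17), np.int32(240), np.float64(320.8), np.float64(98.9)), (np.int32(502), np.int32(92), np.int32(23), np.int32(14), np.int32(135), np.float64(514.1), np.float64(98.3)), (np.int32(212), np.int32(177), np.int32(4), np.int32(4), np.int32(6), np.float64(213.5), np.float64(178.0)), (np.int32(185), np.int32(195), np.int32(7), np.int32(6), np.int32(30), np.float64(187.7), np.float64(197.9)), (np.int32(297), np.int32(213), np.int32(9), np.int32(7), np.int32(21), np.float64(301.5), np.float64(215.9)), (np.int32(151), np.int32(219), np.int32(6), np.int32(5), np.int32(19), np.float64(152.9), np.float64(221.3)), (np.int32(131), np.int32(223), np.int32(6), np.int32(5), np.int32(21), np.float64(133.9), np.float64(225.0))]
top1 [(np.int32(364), np.int32(134), np.int32(29), np.int32(4), np.int32(97), np.float64(377.2), np.float64(135.8)), (np.int32(178), np.int32(149), np.int32(5), np.int32(5), np.int32(18), np.float64(180.4), np.float64(150.9)), (np.int32(223), np.int32(152), np.int32(6), np.int32(6), np.int32(20), np.float64(225.6), np.float64(154.6)), (np.int32(193), np.int32(154), np.int32(5), np.int32(4), np.int32(14), np.float64(194.7), np.float64(155.6)), (np.int32(290), np.int32(222), np.int32(7), np.int32(1), np.int32(7), np.float64(293.0), np.float64(222.0))]
w1 []
```

View pics/c2.png

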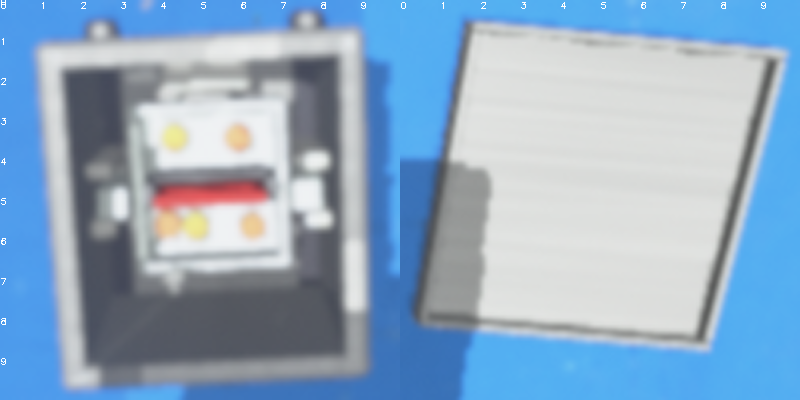

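```bash
cat >> h.py <<'E'
def rect(P,dx,dy):
    """P corners in order (+x+y),(+x-y),(-x-y),(-x+y) -> centre,yaw"""
    M=np.array([[dx,dy],[dx,-dy],[-dx,-dy],[-dx,dy]])/2;c=P[:,:2].mean(0);Q=P[:,:2]-c
    yaw=np.arctan2((M[:,0]*Q[:,1]-M[:,1]*Q[:,0]).sum(),(M*Q).sum())
    r=R.from_euler('z',yaw).as_matrix()[:2,:2]
    return c,np.degrees(yaw),(Q-M@r.T)*1000
E
python3 - <<'E'
from h import *
v=np.load('w1.npy');cm=cam('wrist',dict(position=v[:3],tool_rot=v[3:]))
tk=np.array([(37,47),(360,30),(370,374),(65,387)])/4+[220,95]
tr=np.array([(68,20),(388,52),(310,348),(17,322)])*.3125+[365,110]
c,y,e=rect(np.array([onz(p,.122,cm) for p in tk]),.092,.084);print('tank',c,y,e.round(1).tolist())
r2,y2,e2=rect(np.array([onz(p,.014,cm) for p in tr]),.14,.14);print('tray',r2,y2,e2.round(1).tolist())
cs=cam('scene');ct=cam('top')
ry=R.from_euler('z',y,degrees=True).as_matrix()
W=lambda p:ry@np.array(p)+[*c,0]
print('rim in scene',proj([W([a,b,.122]) for a,b in [(.046,.042),(.046,-.042),(-.046,-.042),(-.046,.042)]],cs).round(1).tolist())
print('rim in top',proj([W([a,b,.122]) for a,b in [(.046,.042),(.046,-.042),(-.046,-.042),(-.046,.042)]],ct).round(1).tolist())
for T in [.055,.063,.071,.08,.089]:
    print(T,'scene',proj([W([0,-.018,T]),W([0,0,T]),W([0,.018,T])],cs).round(1).tolist(),'w1',((proj([W([-.002,.018,T]),W([-.002,-.018,T])],cm)-[220,95])*4).round().tolist())
E
```

```text
tank [ 0.56793842 -0.03287635] 4.841111367763207 [[1.5, 2.0], [1.8, -1.5], [-1.8, -2.7], [-1.6, 2.2]]
tray [ 0.53104687 -0.25780422] -3.1658275515642753 [[-0.4, 1.5], [-1.6, -0.6], [0.7, -0.9], [1.2, -0.0]]
rim in scene [[272.3, 199.1], [300.9, 181.6], [328.5, 205.8], [299.6, 224.9]]
rim in top [[274.0, 202.7], [305.2, 199.5], [309.1, 233.6], [277.6, 236.9]]
0.055 scene [[304.7, 217.4], [298.9, 221.2], [292.9, 225.1]] w1 [[155.0, 198.0], [265.0, 192.0]]
0.063 scene [[304.9, 215.2], [299.0, 219.0], [293.1, 222.9]] w1 [[154.0, 201.0], [266.0, 195.0]]
0.071 scene [[305.1, 213.0], [299.2, 216.9], [293.2, 220.8]] w1 [[153.0, 204.0], [266.0, 198.0]]
0.08 scene [[305.3, 210.6], [299.4, 214.4], [293.3, 218.3]] w1 [[151.0, 208.0], [267.0, 202.0]]
0.089 scene [[305.6, 208.0], [299.6, 211.9], [293.5, 215.8]] w1 [[150.0, 211.0], [268.0, 205.0]]
```

Call:
{"method": "drive_tool", "body": {
  "motion": [
    [[-1.0, -4.3, 1], [0, 0, 7], 1],
    [[-1.5, -4.3, 1], [0, 0, 7], 1],
    [[-2.2, -4.0, 1], [0, 0, 0], 1],
    [[-2.2, -4.0, 1], [0, 0, 0], 1],
    [[-2.2, -4.0, 1], [0, 0, 0], 1],
    [[-2.2, -4.0, 1], [0, 0, 0], 1],
    [[0, 0, 0], [0, 0, 0], 1],
    [[0, 0, 0], [0, 0, 0], 1]
  ]
}}

```text
time: 3.15
position: [0.463, 0.2223, 0.3612]
tool_rot: [3.123, -0.332, 0.001]
ft_force: [0.0, -0.7, 0.1]
grip_width: 0.998
grip_force: 0.0
```

```bash
python3 - <<'E'
from h import *
s=ctrl.get_state();plan([.48,.223,.36],-12)
im=ctrl.get_image('wrist');save(im,'w2.png')
np.save('w2.npy',np.r_[s['position'],s['tool_rot']])
E
```

```text
t 3.15 pos [0.463  0.2223 0.3612] yaw -12.14 tilt [ 0.0003 -0.0012]
shift cm, tool axes at start [ 1.64 -0.42  0.12] turn [ 0.07 -0.03 -0.14] | shift in target axes [ 1.64 -0.42  0.12] rows 0.2721180937021574 f [ 0.01 -0.72  0.08]
```

View pics/w2.png

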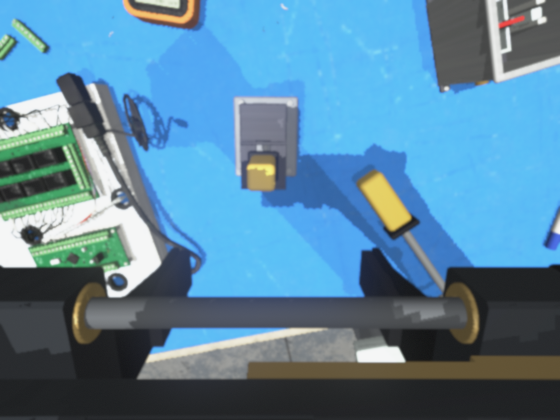

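The grip top is near (261,175), in the fork whose base plate spans (235–298, 97–). The tool yaw of about −12° is nearly aligned. I'll zoom in.

```bash
python3 - <<'E'
from h import *
a=cv2.imread('pics/w2.png')
c=cv2.resize(a[90:200,215:315],(600,660)[:2],interpolation=cv2.INTER_CUBIC)[:600]
c=cv2.resize(a[90:195,215:315],(571,600),interpolation=cv2.INTER_CUBIC)
for i in range(0,10): cv2.putText(c,str(215+i*10),(int(i*57.1),10),0,.35,(255,255,255),1);cv2.putText(c,str(90+i*10),(0,int(i*57.1)+5),0,.35,(255,255,255),1)
cv2.imwrite('pics/c3.png',c)
E
```

```text
(no output)
```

View pics/c3.png

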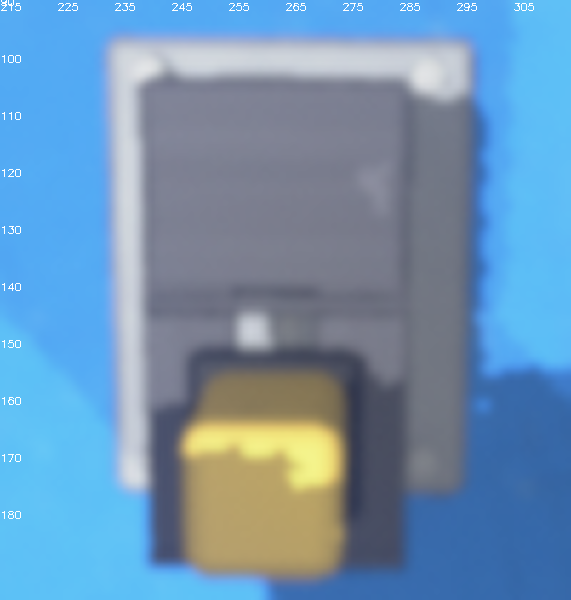

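```bash
python3 - <<'E'
from h import *
v=np.load('w2.npy');cm=cam('wrist',dict(position=v[:3],tool_rot=v[3:]))
g=onz((261.0,177.7),.169,cm);print('grip',g)
b=np.array([onz(p,.008,cm) for p in [(233.9,97),(297.3,97.4),(296.4,176.2),(236.4,175.8)]])
c,y,e=rect(b,.10,.08);print('base',c,y,e.round(1).tolist())
f=np.array([onz(p,.107,cm) for p in [(241.3,189.5),(285.9,189.5)]]);d=f[0]-f[1];print('prong',f.mean(0),np.linalg.norm(d),np.degrees(np.arctan2(-d[0],d[1])))
yy=-12.5;r=R.from_euler('z',yy,degrees=True).as_matrix();print('origin from prong',f.mean(0)+r@[.024,0,0])
for w in [g[:2]]: plan([w[0],w[1],.28],-12.5)
w1=np.load('w1.npy')
# tab seen in w2: centre (511,22)
for T in (.06,.07,.08):print('tab@',T,onz((511,22),T,cm))
E
```

```text
grip [0.48567159 0.23004247 0.169     ]
base [0.50235729 0.22570501] -12.254226312957924 [[-1.0, -0.8], [-0.8, 1.5], [0.8, 0.4], [1.0, -1.1]]
prong [0.46070857 0.23531621 0.107     ] 0.04597513200200091 -12.2301793147185
origin from prong [0.48413968 0.23012166 0.107     ]
t 3.2 pos [0.4633 0.222  0.3613] yaw -12.2 tilt [ 0.0004 -0.001 ]
shift cm, tool axes at start [ 2.01 -1.27  8.13] turn [ 0.05 -0.03  0.3 ] | shift in target axes [ 2.01 -1.27  8.13] rows 1.3550250712147185 f [ 0.23 -0.96 -0.08]
tab@ 0.06 [ 0.56728732 -0.04573822  0.06      ]
tab@ 0.07 [ 0.56665577 -0.03934452  0.07      ]
tab@ 0.08 [ 0.56602421 -0.03295083  0.08      ]
```

Call:
{"method": "drive_tool", "body": {
  "motion": [
    [[1, -0.65, 3], [0, 0, 0], 1],
    [[1, -0.6, 3], [0, 0, 0], 1],
    [[0, 0, 4], [0, 0, 0], 1],
    [[0, 0, 3.5], [0, 0, 0], 1],
    [[0, 0, 2.9], [0, 0, 0], 1],
    [[0, 0, 0], [0, 0, 0], 1],
    [[0, 0, 0], [0, 0, 0], -0.3],
    [[0, 0, 0], [0, 0, 0], -1],
    [[0, 0, 0], [0, 0, 0], -1],
    [[0, 0, 0], [0, 0, 0], -1],
    [[0, 0, 0], [0, 0, 0], -1]
  ],
  "force": 30
}}

```text
time: 4.58
position: [0.4845, 0.2324, 0.1974]
tool_rot: [3.124, -0.328, 0.001]
ft_force: [0.6, 0.6, 0.3]
grip_width: 0.514
grip_force: 0.0
```

```bash
python3 - <<'E'
from h import *
plan([.4852,.2301,.197],-12.2)
s=ctrl.get_state();print(s['grip_width'],s['grip_force'])
E
```

```text
t 4.58 pos [0.4845 0.2324 0.1974] yaw -11.98 tilt [ 0.0003 -0.0001]
shift cm, tool axes at start [0.11 0.21 0.04] turn [ 0.   -0.02  0.22] | shift in target axes [0.12 0.21 0.04] rows 0.03836640258829822 f [0.59 0.58 0.28]
0.5142676545678154 0.0
```

Call:
{"method": "drive_tool", "body": {
  "motion": [
    [[0.1, 0.2, 0], [0, 0, 0], -1],
    [[0, 0, 0], [0, 0, 0], -1],
    [[0, 0, 0], [0, 0, 0], -1],
    [[0, 0, 0], [0, 0, 0], -1],
    [[0, 0, 0], [0, 0, 0], -1],
    [[0, 0, 0], [0, 0, 0], -1]
  ],
  "force": 30
}}

```text
time: 5.32
position: [0.485, 0.23, 0.1971]
tool_rot: [3.124, -0.328, -0.0]
ft_force: [0.5, -0.8, 0.1]
grip_width: 0.275
grip_force: 30.0
```

Call:
{"method": "drive_tool", "body": {
  "motion": [
    [[0, 0, -0.4], [0, 0, 0], -1],
    [[0, 0, -0.4], [0, 0, 0], -1],
    [[0, 0, -0.1], [0, 0, 0], -1],
    [[0, 0, 0], [0, 0, 0], -1]
  ],
  "force": 40
}}

```text
time: 5.82
position: [0.4851, 0.2302, 0.2063]
tool_rot: [3.124, -0.328, 0.0]
ft_force: [-0.9, -0.2, -2.3]
grip_width: 0.274
grip_force: 40.0
```

Call:
{"method": "drive_tool", "body": {
  "motion": [
    [[-1, 0, 0], [0, 0, 0], -1],
    [[-1.5, 0, 0], [0, 0, 0], -1],
    [[-2, 0, 0], [0, 0, 0], -1],
    [[-2, 0, 0], [0, 0, 0], -1],
    [[-0.5, 0, 0], [0, 0, 0], -1],
    [[0, 0, -3], [0, 0, 0], -1],
    [[0, 0, -3], [0, 0, 0], -1],
    [[0, 0, 0], [0, 0, 0], -1]
  ]
}}

```text
time: 6.82
position: [0.4178, 0.2454, 0.2683]
tool_rot: [-3.123, 0.328, -0.008]
ft_force: [0.5, 0.3, -1.4]
grip_width: 0.275
grip_force: 40.0
```

```bash
python3 - <<'E'
from h import *
s=ctrl.get_state();print(s['grip_width'],s['grip_force'])
im=ctrl.get_image('wrist');save(im,'w3.png')
sc=ctrl.get_image('scene');save(np.hstack([im[:,:],cv2.resize(sc[230:400,150:377],(560,420))])[:, :],'w3b.png')
c=cv2.imread('pics/w3b.png');cv2.imwrite('pics/w3b.png',cv2.resize(c,(800,300)))
y=np.radians(4.84);C=np.array([.5679,-.0329])
for k in (-.032,):
  p=C+k*np.array([np.cos(y),np.sin(y)]);plan([p[0],p[1],.32],4.84)
E
```

```text
0.27487969980892785 39.97981259599328
t 6.92 pos [0.4164 0.2444 0.2656] yaw -12.0 tilt [-0.0001 -0.0006]
shift cm, tool axes at start [17.52 24.9  -5.42] turn [ 3.000e-02  1.000e-02 -1.684e+01] | shift in target axes [ 9.55 28.91 -5.44] rows 4.948130568704194 f [ 0.39  0.28 -1.47]
```

View pics/w3b.png

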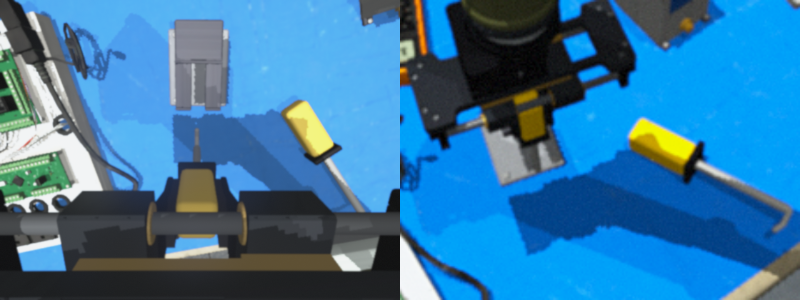

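The wrist view shows the empty fork at about (278,95) and the rod held upright in the fingers, its nose tip at about (276,178) pointing +x. On to the tank.

Call:
{"method": "drive_tool", "body": {
  "motion": [
    [[0, 0, -3], [0, 0, -8.4], -1],
    [[0, 0, -3], [0, 0, -8.4], -1],
    [[1.5, 4.5, 0], [0, 0, 0], -1],
    [[1.9, 5.6, 0], [0, 0, 0], -1],
    [[1.9, 5.6, 0], [0, 0, 0], -1],
    [[1.9, 5.6, 0], [0, 0, 0], -1],
    [[1.5, 4.5, 0], [0, 0, 0], -1],
    [[0.8, 3.1, 0], [0, 0, 0], -1],
    [[0, 0, 0], [0, 0, 0], -1],
    [[0, 0, 0], [0, 0, 0], -1]
  ]
}}

```text
time: 8.18
position: [0.535, -0.0344, 0.3248]
tool_rot: [-3.137, -0.133, 0.004]
ft_force: [0.7, 0.5, -1.4]
grip_width: 0.271
grip_force: 40.0
```

```bash
python3 - <<'E'
from h import *
s=ctrl.get_state()
y=np.radians(4.84);C=np.array([.5679,-.0329])
p=C-.032*np.array([np.cos(y),np.sin(y)]);plan([p[0],p[1],.32],4.84)
im=ctrl.get_image('wrist');save(im,'w4.png');sc=ctrl.get_image('scene');save(sc,'s4.png')
np.save('w4.npy',np.r_[s['position'],s['tool_rot']])
a=cv2.imread('pics/w4.png')[20:230,130:410];b=cv2.imread('pics/s4.png')[150:270,230:390]
c=np.hstack([cv2.resize(a,(400*1,300),interpolation=3),cv2.resize(b,(400,300),interpolation=3)]);cv2.imwrite('pics/c4.png',c)
E
```

```text
t 8.18 pos [ 0.535  -0.0344  0.3248] yaw 4.87 tilt [-0.0025  0.0012]
shift cm, tool axes at start [0.09 0.13 0.48] turn [-0.08  0.13  0.03] | shift in target axes [0.09 0.13 0.48] rows 0.0813842649273713 f [ 0.68  0.51 -1.41]
```

View pics/c4.png

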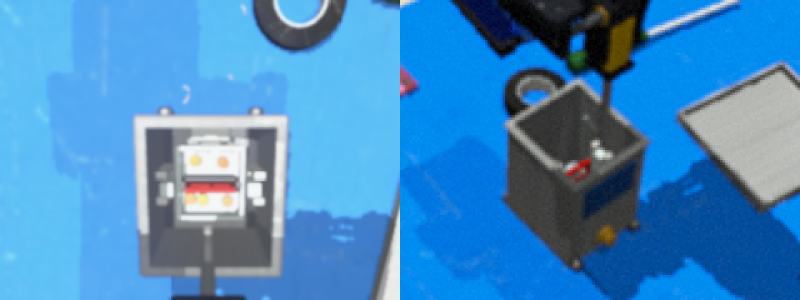

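```bash
python3 - <<'E'
from h import *
v=np.load('w4.npy');cm=cam('wrist',dict(position=v[:3],tool_rot=v[3:]))
y=np.radians(4.84);C=np.array([.5679,-.0329]);ux=np.array([np.cos(y),np.sin(y)]);uy=np.array([-ux[1],ux[0]])
f=lambda u,w,z:(lambda p:((p-C)@ux*1e3,(p-C)@uy*1e3))(onz((130+u/1.4286,20+w/1.4286),z,cm)[:2])
for q in [(133,115,.122),(287,115,.122),(281,277,.122),(138,277,.122),(186,193,.075),(236,193,.075),(186,193,.065),(236,193,.065),(208,228,.1463+.006-.0055)]:print(q,np.round(f(*q),1))
E
```

```text
(133, 115, 0.122) [48.9 44.7]
(287, 115, 0.122) [ 48.9 -43.1]
(281, 277, 0.122) [-48.2 -43.9]
(138, 277, 0.122) [-48.2  46. ]
(186, 193, 0.075) [-2.5 17.1]
(236, 193, 0.075) [ -2.5 -17.5]
(186, 193, 0.065) [-4.  17.5]
(236, 193, 0.065) [ -4. -18.]
(208, 228, 0.1468) [-11.3   2. ]
```

Call:
{"method": "drive_tool", "body": {
  "motion": [
    [[1.1, 0.07, 0], [0, 0, 0], -1],
    [[1.2, 0.06, 0], [0, 0, 0], -1],
    [[0, 0, 2], [0, 0, 0], -1],
    [[0, 0, 2], [0, 0, 0], -1],
    [[0, 0, 1], [0, 0, 0], -1],
    [[0, 0, 0], [0, 0, 0], -1]
  ]
}}

```text
time: 9.02
position: [0.5586, -0.0345, 0.2756]
tool_rot: [-3.138, -0.132, 0.002]
ft_force: [-0.3, 0.1, -1.0]
grip_width: 0.272
grip_force: 40.0
```

Call:
{"method": "drive_tool", "body": {
  "motion": [
    [[0, 0, 0.4], [0, 0, 0], -1],
    [[0, 0, 0.4], [0, 0, 0], -1],
    [[0, 0, 0], [0, 0, 0], -1]
  ]
}}

```text
time: 9.4
position: [0.5584, -0.0347, 0.2681]
tool_rot: [3.139, 0.132, -0.0]
ft_force: [-0.3, 0.3, -1.2]
grip_width: 0.274
grip_force: 40.0
```

Call:
{"method": "drive_tool", "body": {
  "motion": [
    [[0, 0, 0.2], [0, 0, 0], -1],
    [[0, 0, 0], [0, 0, 0], -1]
  ]
}}

```text
time: 9.65
position: [0.5585, -0.0347, 0.2662]
tool_rot: [3.139, 0.132, -0.0]
ft_force: [0.8, -0.6, -2.0]
grip_width: 0.273
grip_force: 40.0
```

Call:
{"method": "drive_tool", "body": {
  "motion": [
    [[0, 0, 0.2], [0, 0, 0], -1],
    [[0, 0, 0.1], [0, 0, 0], -1],
    [[0, 0, 0], [0, 0, 0], -1]
  ]
}}

```text
time: 10.02
position: [0.5584, -0.0347, 0.2631]
tool_rot: [3.139, 0.132, -0.0]
ft_force: [0.1, -0.2, -1.1]
grip_width: 0.273
grip_force: 40.0
```

Call:
{"method": "drive_tool", "body": {
  "motion": [
    [[0, 0, 0.15], [0, 0, 0], -1],
    [[0, 0, 0], [0, 0, 0], -1]
  ]
}}

```text
time: 10.28
position: [0.5584, -0.0347, 0.2616]
tool_rot: [3.139, 0.132, -0.0]
ft_force: [0.1, -0.3, -0.8]
grip_width: 0.27
grip_force: 40.0
```

Call:
{"method": "drive_tool", "body": {
  "motion": [
    [[0, 0, 0.15], [0, 0, 0], -1],
    [[0, 0, 0], [0, 0, 0], -1]
  ]
}}

```text
time: 10.52
position: [0.5584, -0.0347, 0.2601]
tool_rot: [3.139, 0.132, -0.0]
ft_force: [-0.6, 0.8, -1.7]
grip_width: 0.269
grip_force: 40.0
```

Call:
{"method": "drive_tool", "body": {
  "motion": [
    [[0, 0, 0.1], [0, 0, 0], -1],
    [[0, 0, 0], [0, 0, 0], -1]
  ]
}}

```text
time: 10.78
position: [0.5585, -0.0347, 0.2592]
tool_rot: [3.139, 0.132, -0.0]
ft_force: [0.5, -0.1, -2.4]
grip_width: 0.272
grip_force: 40.0
```

Call:
{"method": "drive_tool", "body": {
  "motion": [
    [[0, 0, 0.1], [0, 0, 0], -1],
    [[0, 0, 0], [0, 0, 0], -1]
  ]
}}

```text
time: 11.02
position: [0.5584, -0.0347, 0.2581]
tool_rot: [3.139, 0.132, -0.0]
ft_force: [-0.1, 0.3, -1.2]
grip_width: 0.274
grip_force: 40.0
```

Call:
{"method": "drive_tool", "body": {
  "motion": [
    [[0, 0, 0.1], [0, 0, 0], -1],
    [[0, 0, 0], [0, 0, 0], -1]
  ]
}}

```text
time: 11.28
position: [0.5585, -0.0347, 0.2571]
tool_rot: [3.139, 0.132, -0.0]
ft_force: [-0.4, 0.2, -1.7]
grip_width: 0.272
grip_force: 40.0
```

Call:
{"method": "drive_tool", "body": {
  "motion": [
    [[0, 0, 0.1], [0, 0, 0], -1],
    [[0, 0, 0], [0, 0, 0], -1]
  ]
}}

```text
time: 11.52
position: [0.5585, -0.0347, 0.2561]
tool_rot: [3.139, 0.132, -0.0]
ft_force: [0.3, -0.7, -1.3]
grip_width: 0.272
grip_force: 40.0
```

Call:
{"method": "drive_tool", "body": {
  "motion": [
    [[0, 0, 0.1], [0, 0, 0], -1],
    [[0, 0, 0], [0, 0, 0], -1]
  ]
}}

```text
time: 11.78
position: [0.5584, -0.0347, 0.2551]
tool_rot: [3.139, 0.132, -0.0]
ft_force: [-0.5, -0.9, -1.9]
grip_width: 0.272
grip_force: 40.0
```

Call:
{"method": "drive_tool", "body": {
  "motion": [
    [[0, 0, 0.1], [0, 0, 0], -1],
    [[0, 0, 0], [0, 0, 0], -1]
  ]
}}

```text
time: 12.02
position: [0.5585, -0.0347, 0.2541]
tool_rot: [3.139, 0.132, -0.0]
ft_force: [-0.6, -0.4, -1.2]
grip_width: 0.272
grip_force: 40.0
```

Call:
{"method": "drive_tool", "body": {
  "motion": [
    [[0, 0, 0.1], [0, 0, 0], -1],
    [[0, 0, 0], [0, 0, 0], -1]
  ]
}}

```text
time: 12.28
position: [0.5585, -0.0347, 0.2531]
tool_rot: [3.139, 0.132, -0.0]
ft_force: [0.0, -0.2, -1.5]
grip_width: 0.276
grip_force: 40.0
```

Call:
{"method": "drive_tool", "body": {
  "motion": [
    [[0, 0, 0.1], [0, 0, 0], -1],
    [[0, 0, 0], [0, 0, 0], -1]
  ]
}}

```text
time: 12.52
position: [0.5584, -0.0347, 0.2521]
tool_rot: [3.139, 0.132, -0.0]
ft_force: [0.2, 0.1, -2.4]
grip_width: 0.27
grip_force: 40.0
```

Call:
{"method": "drive_tool", "body": {
  "motion": [
    [[0, 0, 0.1], [0, 0, 0], -1],
    [[0, 0, 0], [0, 0, 0], -1]
  ]
}}

```text
time: 12.78
position: [0.5585, -0.0347, 0.2511]
tool_rot: [3.139, 0.132, -0.0]
ft_force: [0.6, -0.4, -0.1]
grip_width: 0.277
grip_force: 40.0
```

Call:
{"method": "drive_tool", "body": {
  "motion": [
    [[0, 0, 0.1], [0, 0, 0], -1],
    [[0, 0, 0], [0, 0, 0], -1]
  ]
}}

```text
time: 13.02
position: [0.5585, -0.0347, 0.2502]
tool_rot: [3.139, 0.132, 0.0]
ft_force: [0.4, -0.6, -1.8]
grip_width: 0.276
grip_force: 40.0
```

Call:
{"method": "drive_tool", "body": {
  "motion": [
    [[0, 0, 0.05], [0, 0, 0], -1],
    [[0, 0, 0], [0, 0, 0], -1]
  ]
}}

```text
time: 13.28
position: [0.5586, -0.0347, 0.25]
tool_rot: [3.139, 0.132, 0.0]
ft_force: [-0.6, -0.2, 0.5]
grip_width: 0.278
grip_force: 40.0
```

Call:
{"method": "drive_tool", "body": {
  "motion": [
    [[0, 0, 0.05], [0, 0, 0], -1],
    [[0, 0, 0], [0, 0, 0], -1]
  ]
}}

```text
time: 13.52
position: [0.5587, -0.0347, 0.2498]
tool_rot: [3.139, 0.132, 0.001]
ft_force: [-1.8, -0.2, 4.0]
grip_width: 0.273
grip_force: 40.0
```

Call:
{"method": "drive_tool", "body": {
  "motion": [
    [[0, 0, 0.05], [0, 0, 0], -1],
    [[0, 0, 0], [0, 0, 0], -1]
  ]
}}

```text
time: 13.78
position: [0.5588, -0.0347, 0.2497]
tool_rot: [3.138, 0.132, 0.002]
ft_force: [-1.9, -0.5, 6.7]
grip_width: 0.273
grip_force: 40.0
```

Contact is clear at TCP z ≈0.250, so the tab top is at ≈0.0715, which agrees with the picture. Next: up, back, down 16 mm below the contact height, then forward.

Call:
{"method": "drive_tool", "body": {
  "motion": [
    [[0, 0, -0.4], [0, 0, 0], -1],
    [[-1, 0, 0], [0, 0, 0], -1],
    [[-1.2, 0, 0], [0, 0, 0], -1],
    [[0, 0, 0.9], [0, 0, 0], -1],
    [[0, 0, 0.98], [0, 0, 0], -1],
    [[0, 0, 0], [0, 0, 0], -1],
    [[0, 0, 0], [0, 0, 0], -1]
  ]
}}

```text
time: 14.65
position: [0.5368, -0.0364, 0.2338]
tool_rot: [-3.139, -0.132, 0.0]
ft_force: [0.3, -0.3, -1.3]
grip_width: 0.275
grip_force: 40.0
```

Call:
{"method": "drive_tool", "body": {
  "motion": [
    [[0.4, 0, 0], [0, 0, 0], -1],
    [[0.4, 0, 0], [0, 0, 0], -1],
    [[0, 0, 0], [0, 0, 0], -1]
  ]
}}

```text
time: 15.02
position: [0.545, -0.0358, 0.2341]
tool_rot: [-3.139, -0.132, -0.001]
ft_force: [-1.4, 0.2, -1.4]
grip_width: 0.272
grip_force: 40.0
```

Call:
{"method": "drive_tool", "body": {
  "motion": [
    [[0.2, 0, 0], [0, 0, 0], -1],
    [[0.2, 0, 0], [0, 0, 0], -1],
    [[0, 0, 0], [0, 0, 0], -1]
  ]
}}

```text
time: 15.4
position: [0.5487, -0.0355, 0.2339]
tool_rot: [3.139, 0.132, 0.0]
ft_force: [-0.2, -0.0, -1.9]
grip_width: 0.271
grip_force: 40.0
```

Call:
{"method": "drive_tool", "body": {
  "motion": [
    [[0.3, 0, 0], [0, 0, 0], -1],
    [[0.3, 0, 0], [0, 0, 0], -1],
    [[0.2, 0, 0], [0, 0, 0], -1],
    [[0, 0, 0], [0, 0, 0], -1]
  ]
}}

```text
time: 15.9
position: [0.5567, -0.0348, 0.2339]
tool_rot: [-3.139, -0.132, 0.0]
ft_force: [-0.0, 0.6, -2.4]
grip_width: 0.276
grip_force: 40.0
```

Call:
{"method": "drive_tool", "body": {
  "motion": [
    [[0.2, 0, 0], [0, 0, 0], -1],
    [[0, 0, -0.2], [0, 0, 0], -1],
    [[0, 0, -0.2], [0, 0, 0], -1],
    [[0, 0, 0], [0, 0, 0], -1]
  ]
}}

```text
time: 16.4
position: [0.5586, -0.0347, 0.2383]
tool_rot: [3.139, 0.132, 0.001]
ft_force: [1.0, 0.4, -2.1]
grip_width: 0.268
grip_force: 40.0
```

Call:
{"method": "drive_tool", "body": {
  "motion": [
    [[0, 0, -0.15], [0, 0, 0], -1],
    [[0, 0, -0.1], [0, 0, 0], -1],
    [[0, 0, -0.1], [0, 0, 0], -1],
    [[0, 0, 0], [0, 0, 0], -1]
  ]
}}

```text
time: 16.9
position: [0.5583, -0.0347, 0.2407]
tool_rot: [-3.139, -0.132, 0.001]
ft_force: [0.7, -0.1, -7.7]
grip_width: 0.273
grip_force: 40.0
```

Call:
{"method": "drive_tool", "body": {
  "motion": [
    [[0, 0, -0.1], [0, 0, 0], -1],
    [[0, 0, -0.1], [0, 0, 0], -1],
    [[0, 0, 0], [0, 0, 0], -1]
  ]
}}

```text
time: 17.27
position: [0.5583, -0.0346, 0.243]
tool_rot: [-3.139, -0.132, 0.001]
ft_force: [0.8, -0.2, -9.7]
grip_width: 0.278
grip_force: 40.0
```

Call:
{"method": "drive_tool", "body": {
  "motion": [
    [[0, 0, -0.2], [0, 0, 0], -1],
    [[0, 0, -0.2], [0, 0, 0], -1],
    [[0, 0, -0.2], [0, 0, 0], -1],
    [[0, 0, -0.2], [0, 0, 0], -1],
    [[0, 0, -0.2], [0, 0, 0], -1]
  ]
}}

```text
time: 17.9
position: [0.5586, -0.0347, 0.2537]
tool_rot: [3.139, 0.132, 0.0]
ft_force: [1.7, 0.6, -10.4]
grip_width: 0.272
grip_force: 40.0
```

Call:
{"method": "drive_tool", "body": {
  "motion": [
    [[0, 0, -0.2], [0, 0, 0], -1],
    [[0, 0, -0.2], [0, 0, 0], -1],
    [[0, 0, -0.2], [0, 0, 0], -1],
    [[0, 0, -0.2], [0, 0, 0], -1],
    [[0, 0, -0.2], [0, 0, 0], -1],
    [[0, 0, -0.2], [0, 0, 0], -1],
    [[0, 0, 0], [0, 0, 0], -1]
  ]
}}

```text
time: 18.77
position: [0.5587, -0.0347, 0.266]
tool_rot: [3.138, 0.132, 0.001]
ft_force: [-0.5, 0.5, -3.3]
grip_width: 0.272
grip_force: 40.0
```

Call:
{"method": "drive_tool", "body": {
  "motion": [
    [[0, 0, -0.3], [0, 0, 0], -1],
    [[0, 0, -0.4], [0, 0, 0], -1],
    [[0, 0, -0.4], [0, 0, 0], -1],
    [[0, 0, -0.4], [0, 0, 0], -1],
    [[0, 0, -0.4], [0, 0, 0], -1],
    [[0, 0, -0.4], [0, 0, 0], -1],
    [[0, 0, -0.4], [0, 0, 0], -1],
    [[0, 0, -0.4], [0, 0, 0], -1],
    [[0, 0, -0.4], [0, 0, 0], -1],
    [[0, 0, -0.4], [0, 0, 0], -1],
    [[0, 0, -0.4], [0, 0, 0], -1],
    [[0, 0, -0.3], [0, 0, 0], -1]
  ]
}}

```text
time: 20.27
position: [0.5586, -0.0347, 0.3117]
tool_rot: [3.139, 0.132, 0.0]
ft_force: [0.3, -1.4, -3.6]
grip_width: 0.273
grip_force: 40.0
```

Call:
{"method": "drive_tool", "body": {
  "motion": [
    [[0, 0, -0.4], [0, 0, 0], -1],
    [[0, 0, -0.6], [0, 0, 0], -1],
    [[0, 0, -0.6], [0, 0, 0], -1],
    [[0, 0, -0.6], [0, 0, 0], -1],
    [[0, 0, -0.6], [0, 0, 0], -1],
    [[0, 0, -0.6], [0, 0, 0], -1],
    [[0, 0, -0.6], [0, 0, 0], -1],
    [[0, 0, -0.6], [0, 0, 0], -1],
    [[0, 0, -0.6], [0, 0, 0], -1],
    [[0, 0, -0.6], [0, 0, 0], -1],
    [[0, 0, -0.4], [0, 0, 0], -1],
    [[0, 0, -0.3], [0, 0, 0], -1]
  ]
}}

```text
time: 21.78
position: [0.5585, -0.0347, 0.3767]
tool_rot: [3.139, 0.132, 0.0]
ft_force: [1.2, -0.3, -3.7]
grip_width: 0.274
grip_force: 40.0
```

```bash
python3 - <<'E'
from h import *
s=ctrl.get_state()
y=np.radians(-3.17);C=np.array([.5310,-.2578])
p=C-.0095*np.array([np.cos(y),np.sin(y)]);plan([p[0],p[1],.38],-3.17)
im=ctrl.get_image('wrist');save(im,'w5.png');sc=ctrl.get_image('scene')
save(np.hstack([cv2.resize(im,(400,300)),cv2.resize(sc[100:250,230:430],(400,300))]),'c5.png')
E
```

```text
t 21.77 pos [ 0.5585 -0.0347  0.3767] yaw 4.81 tilt [ 0.     -0.0001]
shift cm, tool axes at start [-5.56 21.87 -0.33] turn [ 0.01 -0.    7.98] | shift in target axes [-2.46 22.43 -0.33] rows 3.6106726684887254 f [ 1.24 -0.27 -3.72]
```

View pics/c5.png

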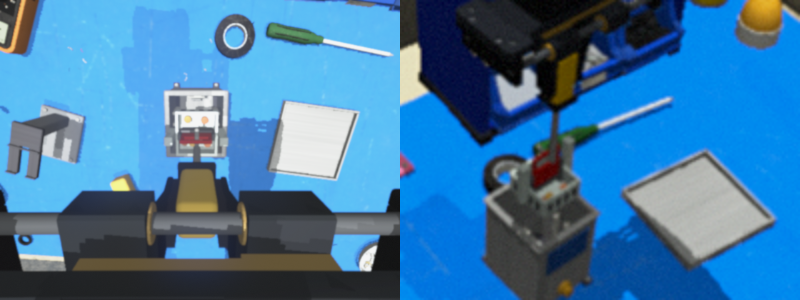

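The basket hangs level on the hook above the rim, its tab at right-picture (545,168), clear of the tank. I'll raise it a little and carry it slowly to the tray.

Call:
{"method": "drive_tool", "body": {
  "motion": [
    [[0, 0, -0.6], [0, 0, 0], -1],
    [[0, 0, -0.6], [0, 0, 0], -1],
    [[0, 0, -0.3], [0, 0, 0], -1],
    [[-0.1, 0.4, 0], [0, 0, 0], -1],
    [[-0.2, 0.8, 0], [0, 0, 0], -1],
    [[-0.3, 1.2, 0], [0, 0, 0], -1],
    [[-0.4, 1.5, 0], [0, 0, 0], -1],
    [[-0.5, 2.0, 0], [0, 0, 0], -1],
    [[-0.5, 2.0, 0], [0, 0, 0], -1],
    [[-0.5, 2.0, 0], [0, 0, 0], -1],
    [[-0.5, 2.0, 0], [0, 0, 0], -1],
    [[-0.5, 2.0, 0], [0, 0, 0], -1]
  ]
}}

```text
time: 23.38
position: [0.5349, -0.1778, 0.3914]
tool_rot: [3.139, 0.131, -0.0]
ft_force: [0.5, -0.0, -3.0]
grip_width: 0.272
grip_force: 40.0
```

Call:
{"method": "drive_tool", "body": {
  "motion": [
    [[-0.5, 2.0, 0], [0, 0, 0], -1],
    [[-0.5, 1.8, 0], [0, 0, 0], -1],
    [[-0.4, 1.6, 0], [0, 0, 0], -1],
    [[-0.3, 1.3, 0], [0, 0, 0], -1],
    [[-0.2, 0.8, 0], [0, 0, 0], -1],
    [[-0.1, 0.5, 0], [0, 0, 0], -1],
    [[0, 0, 0], [0, 0, 0], -1],
    [[0, 0, 0], [0, 0, 0], -1],
    [[0, 0, 0], [0, 0, 0], -1]
  ]
}}

```text
time: 24.5
position: [0.5223, -0.2569, 0.3915]
tool_rot: [-3.139, -0.133, -0.0]
ft_force: [-0.2, 0.1, -3.6]
grip_width: 0.273
grip_force: 40.0
```

```bash
python3 - <<'E'
from h import *
y=np.radians(4.84);C=np.array([.5310,-.2578])
p=C-.0095*np.array([np.cos(y),np.sin(y)]);plan([p[0],p[1],.2341],4.81)
im=ctrl.get_image('wrist');save(im,'w6.png');sc=ctrl.get_image('scene');save(sc,'s6.png')
E
```

```text
t 24.5 pos [ 0.5223 -0.2569  0.3915] yaw 4.87 tilt [0.0002 0.0001]
shift cm, tool axes at start [-0.09  0.16 15.74] turn [-0.   -0.01  0.06] | shift in target axes [-0.09  0.16 15.74] rows 2.519296298612045 f [-0.18  0.12 -3.58]
```

Call:
{"method": "drive_tool", "body": {
  "motion": [
    [[0, 0.1, 0.6], [0, 0, 0], -1],
    [[0, 0, 1.2], [0, 0, 0], -1],
    [[0, 0, 1.7], [0, 0, 0], -1],
    [[0, 0, 1.8], [0, 0, 0], -1],
    [[0, 0, 1.8], [0, 0, 0], -1],
    [[0, 0, 1.8], [0, 0, 0], -1],
    [[0, 0, 1.7], [0, 0, 0], -1],
    [[0, 0, 1.5], [0, 0, 0], -1],
    [[0, 0, 1.2], [0, 0, 0], -1],
    [[0, 0, 0.8], [0, 0, 0], -1],
    [[0, 0, 0.5], [0, 0, 0], -1],
    [[0, 0, 0], [0, 0, 0], -1]
  ]
}}

```text
time: 26.1
position: [0.5222, -0.2585, 0.2453]
tool_rot: [3.139, 0.132, -0.0]
ft_force: [-0.6, -0.3, -3.4]
grip_width: 0.272
grip_force: 40.0
```

Call:
{"method": "drive_tool", "body": {
  "motion": [
    [[0, 0, 0.2], [0, 0, 0], -1],
    [[0, 0, 0.2], [0, 0, 0], -1],
    [[0, 0, 0.1], [0, 0, 0], -1],
    [[0, 0, 0], [0, 0, 0], -1],
    [[0, 0, 0], [0, 0, 0], -1]
  ]
}}

```text
time: 26.72
position: [0.5222, -0.2586, 0.2405]
tool_rot: [3.139, 0.132, 0.0]
ft_force: [0.9, 0.1, -4.4]
grip_width: 0.275
grip_force: 40.0
```

Call:
{"method": "drive_tool", "body": {
  "motion": [
    [[0, 0, 0.1], [0, 0, 0], -1],
    [[0, 0, 0.1], [0, 0, 0], -1],
    [[0, 0, 0.1], [0, 0, 0], -1],
    [[0, 0, 0], [0, 0, 0], -1]
  ]
}}

```text
time: 27.22
position: [0.5221, -0.2585, 0.2373]
tool_rot: [-3.139, -0.132, 0.0]
ft_force: [0.0, -0.3, -3.8]
grip_width: 0.273
grip_force: 40.0
```

Call:
{"method": "drive_tool", "body": {
  "motion": [
    [[0, 0, 0.1], [0, 0, 0], -1],
    [[0, 0, 0.1], [0, 0, 0], -1],
    [[0, 0, 0], [0, 0, 0], -1],
    [[0, 0, 0], [0, 0, 0], -1]
  ]
}}

```text
time: 27.72
position: [0.5222, -0.2585, 0.2354]
tool_rot: [3.139, 0.132, -0.0]
ft_force: [-0.3, -0.8, -3.3]
grip_width: 0.275
grip_force: 40.0
```

Call:
{"method": "drive_tool", "body": {
  "motion": [
    [[0, 0, 0.1], [0, 0, 0], -1],
    [[0, 0, 0.1], [0, 0, 0], -1],
    [[0, 0, 0], [0, 0, 0], -1],
    [[0, 0, 0], [0, 0, 0], -1]
  ]
}}

```text
time: 28.22
position: [0.5223, -0.2585, 0.2337]
tool_rot: [3.139, 0.132, 0.001]
ft_force: [-0.3, -0.3, -0.5]
grip_width: 0.27
grip_force: 40.0
```

Call:
{"method": "drive_tool", "body": {
  "motion": [
    [[0, 0, 0.1], [0, 0, 0], -1],
    [[0, 0, 0.1], [0, 0, 0], -1],
    [[0, 0, 0], [0, 0, 0], -1],
    [[0, 0, 0], [0, 0, 0], -1]
  ]
}}

```text
time: 28.72
position: [0.5222, -0.2585, 0.2314]
tool_rot: [3.139, 0.132, -0.0]
ft_force: [0.2, -0.9, -1.2]
grip_width: 0.276
grip_force: 40.0
```

Call:
{"method": "drive_tool", "body": {
  "motion": [
    [[0, 0, 0.15], [0, 0, 0], -1],
    [[0, 0, 0.2], [0, 0, 0], -1],
    [[0, 0, 0], [0, 0, 0], -1]
  ]
}}

```text
time: 29.1
position: [0.522, -0.2585, 0.2277]
tool_rot: [-3.139, -0.132, 0.001]
ft_force: [-0.1, -0.8, -0.8]
grip_width: 0.274
grip_force: 40.0
```

Call:
{"method": "drive_tool", "body": {
  "motion": [
    [[-0.3, 0, 0], [0, 0, 0], -1],
    [[-0.4, 0, 0], [0, 0, 0], -1],
    [[0, 0, 0], [0, 0, 0], -1]
  ]
}}

```text
time: 29.48
position: [0.5148, -0.2593, 0.228]
tool_rot: [3.139, 0.131, -0.0]
ft_force: [-0.1, 0.0, -1.4]
grip_width: 0.273
grip_force: 40.0
```

Call:
{"method": "drive_tool", "body": {
  "motion": [
    [[-0.4, 0, 0], [0, 0, 0], -1],
    [[-0.5, 0, 0], [0, 0, 0], -1],
    [[-0.5, 0, 0], [0, 0, 0], -1],
    [[-0.5, 0, 0], [0, 0, 0], -1],
    [[-0.5, 0, 0], [0, 0, 0], -1],
    [[0, 0, 0], [0, 0, 0], -1]
  ]
}}

```text
time: 30.22
position: [0.4909, -0.2614, 0.228]
tool_rot: [3.139, 0.131, -0.0]
ft_force: [-0.5, -0.6, -2.4]
grip_width: 0.272
grip_force: 40.0
```

Call:
{"method": "drive_tool", "body": {
  "motion": [
    [[0, 0, -1.5], [0, 0, 0], -1],
    [[0, 0, -2.5], [0, 0, 0], -1],
    [[0, 0, -3], [0, 0, 0], -1],
    [[0, 0, -3], [0, 0, 0], -1],
    [[0, 0, -1.5], [0, 0, 0], -1],
    [[0, 0, 0], [0, 0, 0], -1]
  ]
}}

```text
time: 30.98
position: [0.4918, -0.2612, 0.3443]
tool_rot: [3.137, 0.132, 0.003]
ft_force: [-0.1, 0.9, -1.7]
grip_width: 0.274
grip_force: 40.0
```

```bash
python3 - <<'E'
from h import *
plan([.4195,.2441,.27],-12)
im=ctrl.get_image('wrist');save(im,'w7.png');sc=ctrl.get_image('scene')
save(np.hstack([cv2.resize(im[60:210,140:340+0],(400,300)),cv2.resize(sc[130:280,310:510],(400,300))]),'c7.png')
E
```

```text
t 30.98 pos [ 0.4918 -0.2612  0.3443] yaw 4.82 tilt [ 0.0022 -0.0013]
shift cm, tool axes at start [ -2.97 -50.97   7.35] turn [ 0.07 -0.13 16.82] | shift in target axes [-17.58 -47.92   7.43] rows 8.253500509896222 f [-0.07  0.88 -1.72]
```

View pics/c7.png

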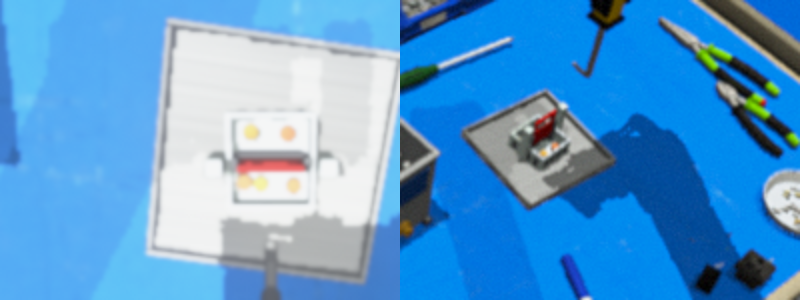

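The basket stands upright in the middle of the tray with the hook clear above it. I miscounted the views: that was my 11th against the limit of 10. I'll view no more and work from the numbers.

Call:
{"method": "drive_tool", "body": {
  "motion": [
    [[-0.2, -3, 0], [0, 0, 0], -1],
    [[-0.3, -4.8, 0], [0, 0, 0], -1],
    [[-0.3, -5, 0], [0, 0, 0], -1],
    [[-0.3, -5, 0], [0, 0, 0], -1],
    [[-0.3, -5, 0], [0, 0, 0], -1],
    [[-0.3, -5, 0], [0, 0, 0], -1],
    [[-0.3, -5, 0], [0, 0, 0], -1],
    [[-0.3, -5, 0], [0, 0, 0], -1],
    [[-0.3, -5, 0], [0, 0, 0], -1],
    [[-0.2, -4.2, 0], [0, 0, 0], -1],
    [[-0.2, -4, 0], [0, 0, 0], -1],
    [[0, 0, 0], [0, 0, 8.4], -1]
  ]
}}

```text
time: 32.58
position: [0.4165, 0.2481, 0.3418]
tool_rot: [-3.139, 0.093, 0.004]
ft_force: [-0.6, -0.3, -1.7]
grip_width: 0.274
grip_force: 40.0
```

Call:
{"method": "drive_tool", "body": {
  "motion": [
    [[0, 0, 2], [0, 0, 8.4], -1],
    [[0, 0, 2.5], [0, 0, 0], -1],
    [[0, 0, 2.5], [0, 0, 0], -1],
    [[0, 0, 0], [0, 0, 0], -1],
    [[0, 0, 0], [0, 0, 0], -1]
  ]
}}

```text
time: 33.2
position: [0.4187, 0.2446, 0.2732]
tool_rot: [-3.124, 0.328, 0.0]
ft_force: [-0.9, -0.2, -1.0]
grip_width: 0.274
grip_force: 40.0
```

```bash
python3 - <<'E'
from h import *
plan([.4195,.2441,.2060],-12)
E
```

```text
t 33.2 pos [0.4187 0.2446 0.2732] yaw -11.98 tilt [-0.      0.0002]
shift cm, tool axes at start [0.09 0.04 6.72] turn [-0.01  0.    0.02] | shift in target axes [0.09 0.04 6.72] rows 1.0760501397993063 f [-0.94 -0.18 -1.02]
```

Call:
{"method": "drive_tool", "body": {
  "motion": [
    [[0.1, 0.05, 3], [0, 0, 0], -1],
    [[0, 0, 2.5], [0, 0, 0], -1],
    [[0, 0, 1.2], [0, 0, 0], -1],
    [[0, 0, 0], [0, 0, 0], -1],
    [[1.0, 0, 0], [0, 0, 0], -1],
    [[1.3, 0, 0], [0, 0, 0], -1],
    [[1.2, 0, 0], [0, 0, 0], -1],
    [[0, 0, 0], [0, 0, 0], -1]
  ]
}}

```text
time: 34.2
position: [0.455, 0.2361, 0.2059]
tool_rot: [-3.123, 0.331, 0.0]
ft_force: [-0.5, 0.1, -1.6]
grip_width: 0.273
grip_force: 40.0
```

```bash
python3 - <<'E'
from h import *
plan([.4851,.2302,.2063],-12)
E
```

```text
t 34.2 pos [0.455  0.2361 0.2059] yaw -12.09 tilt [-0.0002  0.0008]
shift cm, tool axes at start [ 3.07 -0.06 -0.04] turn [-0.04  0.02 -0.09] | shift in target axes [ 3.07 -0.05 -0.04] rows 0.4906787767304169 f [-0.51  0.14 -1.62]
```

Call:
{"method": "drive_tool", "body": {
  "motion": [
    [[1.0, -0.05, 0], [0, 0, 0], -1],
    [[1.0, 0, 0], [0, 0, 0], -1],
    [[0.7, 0, 0], [0, 0, 0], -1],
    [[0.35, 0, 0], [0, 0, 0], -1],
    [[0, 0, 0], [0, 0, 0], -1],
    [[0, 0, 0], [0, 0, 0], -1]
  ]
}}

```text
time: 34.95
position: [0.4833, 0.2309, 0.2059]
tool_rot: [3.124, -0.327, -0.0]
ft_force: [-0.5, 0.6, -1.2]
grip_width: 0.274
grip_force: 40.0
```

```bash
python3 - <<'E'
from h import *
plan([.4851,.2302,.1971],-12)
E
```

```text
t 34.95 pos [0.4833 0.2309 0.2059] yaw -11.96 tilt [-0.0002 -0.0002]
shift cm, tool axes at start [0.19 0.03 0.88] turn [0.01 0.01 0.04] | shift in target axes [0.19 0.03 0.88] rows 0.1436774371992861 f [-0.5   0.61 -1.16]
```

Call:
{"method": "drive_tool", "body": {
  "motion": [
    [[0.2, 0.03, 0], [0, 0, 0], -1],
    [[0, 0, 0.4], [0, 0, 0], -1],
    [[0, 0, 0.3], [0, 0, 0], -1],
    [[0, 0, 0.1], [0, 0, 0], -1],
    [[0, 0, 0], [0, 0, 0], -1]
  ]
}}

```text
time: 35.58
position: [0.4854, 0.23, 0.1978]
tool_rot: [3.124, -0.328, -0.0]
ft_force: [0.6, -0.1, -2.0]
grip_width: 0.277
grip_force: 40.0
```

Call:
{"method": "drive_tool", "body": {
  "motion": [
    [[0, 0, 0.1], [0, 0, 0], -1],
    [[0, 0, 0], [0, 0, 0], -1],
    [[0, 0, 0], [0, 0, 0], -1]
  ]
}}

```text
time: 35.95
position: [0.4856, 0.2301, 0.1971]
tool_rot: [-3.124, 0.328, -0.0]
ft_force: [-0.8, -0.4, -0.5]
grip_width: 0.27
grip_force: 40.0
```

Call:
{"method": "drive_tool", "body": {
  "motion": [
    [[0, 0, 0.05], [0, 0, 0], -1],
    [[0, 0, 0], [0, 0, 0], -1]
  ]
}}

```text
time: 36.2
position: [0.4857, 0.2301, 0.1971]
tool_rot: [3.124, -0.328, 0.001]
ft_force: [-2.0, -1.9, 6.1]
grip_width: 0.274
grip_force: 40.0
```

Call:
{"method": "drive_tool", "body": {
  "motion": [
    [[0, 0, 0.03], [0, 0, 0], -1],
    [[0, 0, 0], [0, 0, 0], -1]
  ]
}}

```text
time: 36.45
position: [0.4856, 0.2302, 0.1971]
tool_rot: [3.124, -0.328, 0.001]
ft_force: [-3.2, -1.5, 7.3]
grip_width: 0.272
grip_force: 40.0
```

Seated at the same height as at the start. I'll ease off, open and retreat.

Call:
{"method": "drive_tool", "body": {
  "motion": [
    [[0, 0, -0.07], [0, 0, 0], -1],
    [[0, 0, 0], [0, 0, 0], -0.2],
    [[0, 0, 0], [0, 0, 0], 0.3],
    [[0, 0, 0], [0, 0, 0], 0.6],
    [[0, 0, 0], [0, 0, 0], 0.6],
    [[0, 0, 0], [0, 0, 0], 0.6],
    [[0, 0, 0], [0, 0, 0], 0.6],
    [[0, 0, 0], [0, 0, 0], 0.6]
  ]
}}

```text
time: 37.45
position: [0.4855, 0.23, 0.1968]
tool_rot: [3.124, -0.328, 0.0]
ft_force: [-0.3, -0.7, -0.2]
grip_width: 0.794
grip_force: 0.0
```

Call:
{"method": "drive_tool", "body": {
  "motion": [
    [[0, 0, -1], [0, 0, 0], 0.6],
    [[0, 0, -2], [0, 0, 0], 0.6],
    [[0, 0, -3], [0, 0, 0], 0.6],
    [[0, 0, -4], [0, 0, 0], 0.6],
    [[0, 0, -4], [0, 0, 0], 0.6],
    [[-2, 1.3, -2.4], [0, 0, 0], 0.6],
    [[0, 0, 0], [0, 0, 0], 0.6],
    [[0, 0, 0], [0, 0, 0], 0.6]
  ]
}}

```text
time: 38.45
position: [0.4634, 0.2213, 0.361]
tool_rot: [3.124, -0.328, 0.002]
ft_force: [-0.4, -0.4, -0.3]
grip_width: 0.798
grip_force: 0.0
```

```bash
python3 - <<'E'
from h import *
s=ctrl.get_state();plan([.463,.222,.361],-12)
im=ctrl.get_image('wrist');save(im,'w8.png');t=ctrl.get_image('top');save(t,'t8.png')
hs=cv2.cvtColor(im,cv2.COLOR_RGB2HSV)
old=cv2.cvtColor(cv2.imread('pics/w2.png'),cv2.COLOR_BGR2HSV)
for h in (old,hs):
    m=cv2.inRange(h,(15,100,60),(35,255,255));m[:90]=0;m[200:]=0;m[:,:215]=0;m[:,320:]=0
    ys,xs=np.nonzero(m);print(xs.min(),xs.max(),ys.min(),ys.max(),len(xs),xs.mean(),ys.mean())
# expected shift of the grip top between the two camera poses
v=np.load('w2.npy');P=[[.4853,.2301,.169]]
print(proj(P,cam('wrist',dict(position=v[:3],tool_rot=v[3:]))),proj(P,cam('wrist',s)))
# top view: bystander change vs start
d=cv2.absdiff(t,cv2.imread('pics/top1.png')[:,:,::-1].copy()).max(2)
k,l,st,ce=cv2.connectedComponentsWithStats((d>60).astype(np.uint8))
print([(st[i][:5].tolist()) for i in range(1,k) if st[i][4]>30])
E
```

```text
t 38.45 pos [0.4634 0.2213 0.361 ] yaw -12.0 tilt [ 0.001  -0.0006]
shift cm, tool axes at start [-0.06 -0.06  0.  ] turn [ 0.02 -0.06 -0.  ] | shift in target axes [-0.06 -0.06  0.  ] rows 0.012867411604328735 f [-0.4  -0.39 -0.27]
247 274 162 188 620 261.5064516129032 174.71612903225807
247 273 163 188 601 260.43760399334445 174.79201331114808
[[261.0344697  178.14114028]] [[260.19546457 178.96089831]]
[[67, 213, 227, 153, 13583], [284, 215, 16, 11, 83], [356, 227, 5, 17, 32], [364, 230, 18, 7, 52], [66, 248, 10, 13, 63], [520, 308, 40, 66, 1662], [469, 310, 49, 45, 1140], [205, 365, 32, 55, 328]]
```

The grip appears where it hung at the start, within about a pixel. The top view differs only at the arm, the tank interior and the tray. Handing in.

```bash
python3 -c "
from bench import ctrl
print(ctrl.close_job())"
```

```text
the job is handed in; nothing more can be done
None
```

The basket was lifted out with the hook alone and stands upright in the middle of the drip tray, and the rod hangs back in its grey fork; the job was handed in at about 38.5 s, with forces up to about 10 N, though I viewed 11 pictures against the limit of 10.

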